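# Tare the tub on the kitchen scale

### The job

The empty tub on the kitchen scale must be tared before weighing. Switch the scale on by pressing down the raised end of its rocker switch until it has tipped right over, then push the square key down until it stays fully in, and then press the long bar key fully down for a moment and let it come back up. Leave the round key alone, and do not shift or lift the tub or the things standing around the scale.

Things in the scene. Friction and masses are not known exactly. Their poses are not given: they have to be found in the camera images.
- scale: White bench scale, fixed, 375 mm deep (x) by 270 wide (y). Origin under it on the work surface, x from panel to weighing plate, z up. Level panel: x -190 to -65 mm, 60 mm high. Aluminium plate 230 x 250 mm centred at x +65, top 66 mm high. Four grey controls in a row on the panel at x -135, y -96, -32, +32, +96 mm, squared to the scale; which is in which place varies.
- rocker_raised (a point): Press point of the rocker switch, on top of its raised wing, 22 mm from the pivot (wing end at 26 mm); moves with it. Two wings 28 mm wide in a shallow V in a broad black surround; pivot along the scale's y, 66 mm above the work surface. Off: the wing on the scale's -x side (away from the plate) slopes up 20 deg, end 75 mm high, the other is level. On: this wing is level, top 66 mm high, the far one up.
- rocker (a joint): Tilt of the rocker switch, rad: about 0 (up to 0.06) off, raised wing up; 0.35 fully on, that wing level. No spring: it stays where it is left. About 2.5 N at the wing's end moves it.
- square_top (a point): Centre of the top face of the square key, 28 x 28 mm. Its top face is 10 mm above the panel when up (70 mm above the work surface), and its travel is 6 mm straight down. It moves with the key.
- square (a joint): Travel of the square key, m: 0 up, 0.006 fully in. About 3 N pushes it; it is a latching key with no return: it stays where it is pushed to.
- bar_top (a point): Centre of the top face of the long bar key, 72 mm along the scale's x and 16 mm along its y. Its top face is 10 mm above the panel when up (70 mm above the work surface), and its travel is 6 mm straight down. It moves with the key.
- bar (a joint): Travel of the bar key, m: 0 up, 0.006 fully down. Springs back when let go; 1.3 N starts it, 4 N holds it fully down.
- round_top (a point): Centre of the top face of the round key, 28 mm across, which is not to be pressed. Its top face is 10 mm above the panel when up (70 mm above the work surface), and its travel is 6 mm straight down. 
- round (a joint): Travel of the round key, m: 0 up, 0.006 fully down; springs back, 1.3 to 4 N.
- tub: Empty clear plastic tub, 140 x 110 x 50 mm, loose on the weighing plate, its nearest part at least 80 mm from the middle line of the controls. Origin: centre of its underside, z up. Top rim 116 mm above the work surface.
- butter: Loose pat of butter in wrapper, a pale yellow block 55 x 38 x 30 mm on the work surface at the +y side of the scale. Origin: centre of its underside.
- rolling_pin: Loose plain wooden rolling pin, a cylinder 36 mm thick, 250 mm long (its x), lying on the work surface at the -y side of the scale. Origin: underside of its middle.
- soap: Loose white pump bottle, 58 mm across, 144 mm high, standing on the work surface at the +y side of the scale beside the weighing plate. Origin: centre of its underside.
There are look-alikes about, which are no part of the job. What is shaped like the butter but green or purple is not meant.

How it is judged:
By the outcome, as a careful person would: the job done as asked, in the order asked, and still so for the second after the job is handed in, with the robot touching nothing.
It also fails if it takes over 42 s, if anything falls off the work surface, if the arm or the gripper's body presses on something with over 40 N, if the wrist force passes 120 N, or if a joint passes its speed limit or range.

### The arm

A 7-joint arm with a two-finger parallel gripper is mounted at the origin on the work surface. World frame = base frame: x ahead of the robot, y to its left, z up, the work surface at z = 0. Lengths are in m, angles in rad, forces in N, time in s.
With the tool pointing down it reaches from about 0.425 to 0.95 m from the base axis. Payload 4.7 kg.
Tool frame: the origin (TCP) lies at the very end of the fingers, on their centre line; the grasp point (between the pads) lies 19 mm behind it (grip_point_offset is the z of the grasp point in the tool frame, in m); z points along the fingers, x is the direction in which the jaws open and shut, and the axes are right-handed (so a half turn about z gives the same grasp; the last joint's range is limited). The gripper opens to 87 mm and grips with 3 to 60 N. Pads are 19 mm wide; open, the fingers measure 117 mm over their backs; the gripper's body (75 mm by 190 mm) begins 51 mm behind the grasp point.
Start: joints at [1.271, 0.469, -0.049, 1.532, 0.024, 1.141, -0.082], TCP at [0.181, -0.65, 0.19] pointing down, gripper open.
Joint ranges: [-2.59, 2.59], [-0.33, 1.99], [-1.39, 1.29], [0.1, 2.45], [-1.04, 4.18], [0.21, 1.99], [-2.66, 2.66]. Speed limits (rad/s): [2.57, 2.57, 3.14, 3.14, 3.14, 3.14, 3.14].

### API

Orientations are given as a unit quaternion [w, x, y, z].
In Python, from station import * gives the robot as it stands.
- The arm moves only by the shell command python3 -m pendant 'ROWS' [OPENING] [FORCE]. ROWS is JSON, one flat list of numbers, 6 for each row, row after row: the shift along the tool's x, y, z in mm, then the turn, a rotation vector about the tool's x, y, z in degrees. In form: [dx, dy, dz, ax, ay, az, dx, dy, dz, ax, ay, az, ...]. A call has 1 to 12 rows; each row shifts and turns the pose as measured when the row begins, along the tool's axes as they then stand; what a row does not reach is not made up. A row lasts 1/12 s, in which the tool goes at most 41.7 mm and 7.16 degrees, less where a joint would pass 70% of its speed; a pose out of reach is approached as far as the arm can. A call is refused whole if a number of a shift passes 41.7 or a number of a turn 7.16, either way. A call with a gripper value outside its range is refused whole. OPENING is the opening in per cent of the stroke, from 0 (shut) to 100 (fully open), set as the call begins (- or left out, the last holds). The fingers move at their own pace and stop on an object; FORCE is the grip in N (left out, the last holds). Time passes only in rows, so rows that do not move let the fingers close. It gives the time, the measured TCP pose, the force and the opening at its end, in the units of the state.
- observe(): the state, without advancing time (a new reading comes with each control period).
- snapshot(name): name is "scene" or "top" or "wrist"; returns a dict with "pixels" (384x512x3 uint8, blue, green, red), "vertical_fov" (degrees; the focal length in pixels is half the picture's height over the tangent of half this angle, whatever the lens; pixels are square), "cx", "cy" (the principal point, pixels), "rvec" (rotation vector, rad) and "tvec" (3), from world to camera coordinates, as OpenCV has them. Camera axes: x right, y down, z forward; pixel columns grow to the right and rows downward; lengths in m; the calibration is good to about 2 mm. A picture is of the moment at which its call begins. There is no depth.
- job_done(): hands the job in, once; it reports no verdict.
Trained networks look in a picture, given as the dict that the camera call returned (one of the last four; its "shot" number tells which), for a name from the list of things; names that differ only in an ending like _2 or _b are one class to them, and where a whole thing is asked for, a point or a joint stands for the part that bears it (a point fixed in the world has none). Each returns a list of dicts, best first, with "p" (0 to 1); they miss things now and then, are a little off and sometimes report something else, mostly with a low value. They report only what shows in the picture. A call takes as long as a camera call. They do not tell look-alikes from the thing itself.
- cut_out(picture, query): "pixels" (384x512 bool, what is visible of it) and "extent" ([left, top, right, bottom] in pixels, round what is visible of it).
The state is a dict: "clock": time; "joint_pos": joint angles; "dq": joint speeds; "effort": joint torques, N m; "position": TCP position; "tcp_rot": TCP orientation; "ft_force": force on the tool from outside, world axes, zero at the start; "ft_torque": the same for the moment, N m; "finger_gap": opening from 0.0 (shut) to 1.0 (fully open).
Only numpy, scipy, OpenCV 4.12 (cv2) and the standard library are available. Lean on these libraries where they do the work, as an engineer would, in place of code of your own. Each camera call takes 0.05 s, during which the arm holds its last target. There are 200 camera calls.

## Working session

There is one attempt and no reset: what is moved stays moved. The work goes in short steps, Python scripts to look and compute and a shell command to move; the robot and the scene stay as the last step left them, time stands still between calls to the robot, and variables do not carry over. Pictures are saved under pics/ and viewed, about 8 in all and at most 12, crops included, and the job is handed in when it is done.

```bash
mkdir -p pics
cat > h.py <<'E'
from station import *
import numpy as np, cv2
def cam(p):
    f=192/np.tan(np.radians(p["vertical_fov"])/2)
    return np.array([[f,0,p["cx"]],[0,f,p["cy"]],[0,0,1.]]),cv2.Rodrigues(np.array(p["rvec"],float))[0],np.array(p["tvec"],float).ravel()
def ray(p,uv,z):
    K,R,t=cam(p); d=R.T@np.linalg.solve(K,[uv[0],uv[1],1]); c=-R.T@t
    return c+d*(z-c[2])/d[2]
def proj(p,X):
    K,R,t=cam(p); q=(R@np.atleast_2d(X).T).T+t; q=q@K.T; return q[:,:2]/q[:,2:]
E
python3 - <<'E'
from h import *
o=observe();print({k:np.round(v,3) for k,v in o.items()})
for n in("top","scene"):
    p=snapshot(n);cv2.imwrite(f"pics/{n}1.png",p["pixels"])
    for q,z in(("rocker_raised",.066),("square_top",.07),("bar_top",.07),("round_top",.07),("scale",.06),("tub",.09),("soap",.07)):
        for r in cut_out(p,q)[:2]:
            m=r["pixels"];v,u=np.nonzero(m);c=(u.mean(),v.mean())
            print(n,q,round(r["p"],2),np.round(c,1),r["extent"],m.sum(),np.round(ray(p,c,z),4))
E
```

```text
{'clock': np.float64(0.0), 'joint_pos': array([ 1.271,  0.469, -0.049,  1.534,  0.024,  1.141, -0.082]), 'dq': array([-0.001, -0.   ,  0.001, -0.001, -0.001,  0.   , -0.001]), 'effort': array([-0.0000e+00, -5.0797e+01, -8.1000e-02, -2.3616e+01, -6.1000e-02,
        3.8000e-02,  0.0000e+00]), 'position': array([ 0.18 , -0.65 ,  0.189]), 'tcp_rot': array([-0.001,  0.796, -0.605, -0.001]), 'ft_force': array([ 0.157,  0.043, -0.477]), 'ft_torque': array([-0.013,  0.021,  0.011]), 'finger_gap': np.float64(0.999)}
top rocker_raised 0.69 [349.2 217.7] [342.4, 212.5, 358.3, 226.5] 206 [ 0.4972 -0.1887  0.066 ]
top rocker_raised 0.54 [319.1 222.8] [308.7, 209.5, 328.5, 232.8] 342 [ 0.4854 -0.1274  0.066 ]
top square_top 0.58 [256.2 232.4] [246.9, 225.2, 261.6, 240.6] 169 [ 4.626e-01 -3.000e-04  7.000e-02]
top square_top 0.44 [349.2 218.1] [341.9, 210.1, 359.1, 223.1] 187 [ 0.4959 -0.1877  0.07  ]
top bar_top 0.53 [287.  172.8] [221.7, 72.6, 371.0, 262.4] 15860 [ 0.5861 -0.0612  0.07  ]
top round_top 0.57 [256.5 232.3] [249.6, 227.6, 262.4, 241.2] 159 [ 0.4628 -0.001   0.07  ]
top round_top 0.
[... 359 characters left out ...]
[183.9 208.1] [173.2, 197.9, 194.4, 214.4] 224 [ 0.4867 -0.1252  0.066 ]
scene bar_top 0.75 [204.1 194.9] [196.4, 186.4, 216.1, 204.5] 190 [ 0.4798 -0.064   0.07  ]
scene round_top 0.38 [223.3 181.3] [218.7, 176.1, 231.3, 189.5] 81 [ 0.4674 -0.0011  0.07  ]
scene scale 0.78 [232.1 247.8] [143.1, 164.5, 322.3, 333.2] 11885 [ 0.6448 -0.0803  0.06  ]
scene scale 0.29 [223.7 181.1] [222.7, 181.4, 228.3, 186.7] 63 [0.4602 0.0039 0.06  ]
scene tub 0.61 [235.9 250.1] [201.0, 214.2, 272.9, 291.3] 3361 [ 0.6707 -0.0845  0.09  ]
scene soap 0.85 [293.5 186.3] [280.3, 161.5, 303.8, 210.9] 883 [0.5765 0.1426 0.07  ]
scene soap 0.71 [144.2 296.7] [102.3, 260.5, 184.5, 332.3] 1601 [ 0.6553 -0.3095  0.07  ]
```

Run:
```python
import cv2
a=cv2.imread("pics/top1.png");cv2.imwrite("pics/topc.png",cv2.resize(a[190:270,200:390],None,fx=4.2,fy=4.2,interpolation=cv2.INTER_CUBIC))
```

```text
(no output)
```

View pics/topc.png

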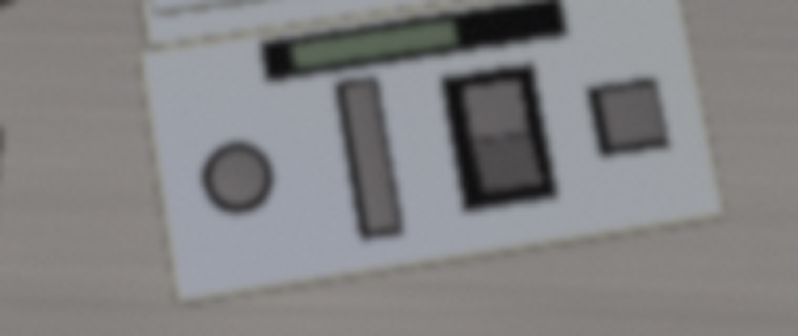

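View pics/top1.png

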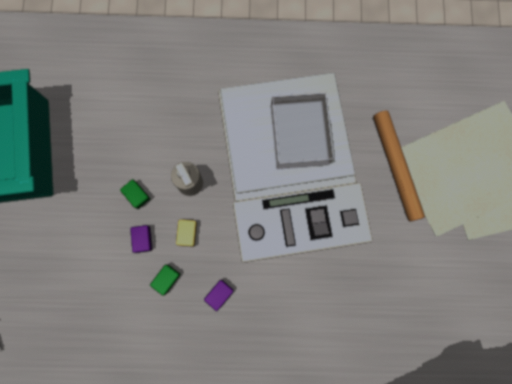

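View pics/scene1.png

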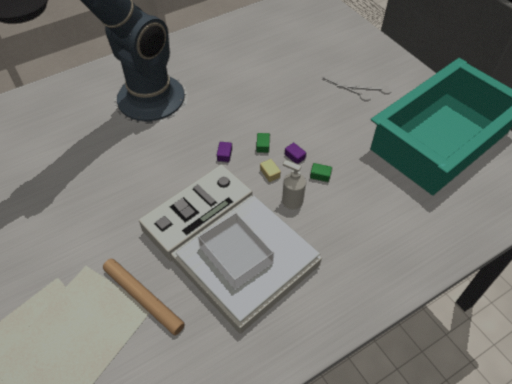

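The top picture shows, left to right: round key (256,232), bar (288,228), rocker (319,223), square (349,218). They lie on one line of 190 mm (should be 192), with the scale yawed about 10°. I'll close the fingers and move over.

```bash
cat >> h.py <<'E'
from scipy.spatial.transform import Rotation as Ro
def togo(X,o=None):
    """mm in tool axes to world point X, and turn (deg, tool axes) to tool x = -scale y, pointing down"""
    o=o or observe(); w,x,y,z=o["tcp_rot"]; R=Ro.from_quat([x,y,z,w]); a=np.radians(YAW)
    xs=np.array([np.sin(a),-np.cos(a),0]); G=Ro.from_matrix(np.c_[xs,np.cross([0,0,-1],xs),[0,0,-1]])
    return np.round(R.inv().apply(np.array(X)-o["position"])*1e3,1), np.round(np.degrees((R.inv()*G).as_rotvec()),1)
YAW=10.1
E
python3 -m pendant '[0,0,0,0,0,5.4, -25,-20,0,0,0,0, -25,-20,0,0,0,0, -25,-20,0,0,0,0, -25,-20,0,0,0,0, -25,-20,0,0,0,0, -25,-20,0,0,0,0, -25,-20,0,0,0,0, -25,-20,0,0,0,0, -25,-20,0,0,0,0, -25,-20,0,0,0,0, -25,-20,0,0,0,0]' 0 20
python3 -c "
from h import *
print(togo([.4636,-.1296,.13]))"
```

```text
clock: 1.8
position: [0.352, -0.3378, 0.1886]
tcp_rot: [0.004, 0.76, -0.65, 0.002]
ft_force: [0.6, -0.9, -0.0]
finger_gap: 0.169
(array([-189. , -142.4,   56.7]), array([ 0.2, -0.5, -1.2]))
```

```bash
python3 -m pendant '[-22,-16,0,0,0,0, -22,-16,0,0,0,0, -22,-16,0,0,0,0, -22,-16,0,0,0,0, -22,-16,0,0,0,0, -22,-16,0,0,0,0, -22,-16,0,0,0,0, -22,-16,0,0,0,0, -22,-16,0,0,0,0, 0,0,0,0,0,0]'
python3 - <<'E'
from h import *
print(togo([.4636,-.1296,.13]))
p=snapshot("wrist");im=p["pixels"].copy()
C=np.array([.4796,-.0943,0]);a=np.radians(YAW);ex=np.array([np.cos(a),np.sin(a),0]);ey=np.array([-np.sin(a),np.cos(a),0])
for y in(-.096,-.032,.032,.096):
    for q in proj(p,C+ey*y+[0,0,.066 if y==-.032 else .07]): cv2.circle(im,tuple(map(int,q)),3,(0,0,255),1)
cv2.imwrite("pics/w1.png",im)
for q in("rocker_raised","square_top","bar_top","round_top"):
    for r in cut_out(p,q)[:2]:
        v,u=np.nonzero(r["pixels"]);c=(u.mean(),v.mean());print(q,round(r["p"],2),np.round(c),r["extent"],np.round(ray(p,c,.07),4))
E
```

```text
clock: 2.63
position: [0.4717, -0.1012, 0.1903]
tcp_rot: [0.001, 0.763, -0.646, 0.006]
ft_force: [-0.2, 0.3, -0.3]
finger_gap: 0.007
(array([26. , 13. , 60.5]), array([-0.3, -0.6, -0.7]))
rocker_raised 0.94 [282. 164.] [265.5, 135.1, 296.4, 191.2] [ 0.4883 -0.1235  0.07  ]
rocker_raised 0.39 [ 22. 136.] [1.9, 107.7, 47.7, 163.2] [0.4758 0.1134 0.07  ]
square_top 0.59 [349. 163.] [331.9, 147.6, 362.6, 179.2] [ 0.4991 -0.1854  0.07  ]
square_top 0.24 [281. 165.] [268.2, 137.0, 297.4, 194.1] [ 0.4878 -0.1234  0.07  ]
bar_top 0.71 [214. 165.] [201.4, 125.3, 226.2, 202.6] [ 0.4771 -0.0614  0.07  ]
round_top 0.7 [146. 167.] [130.1, 153.6, 160.1, 183.0] [0.4655 0.0005 0.07  ]
```

View pics/w1.png

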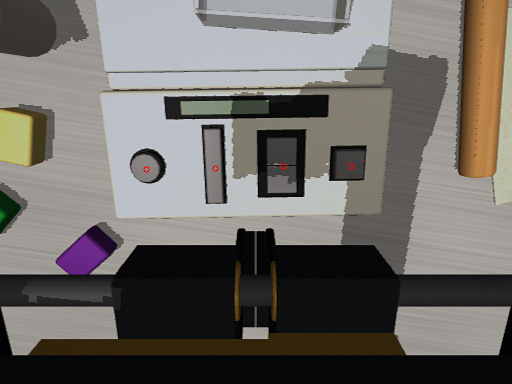

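The wrist view shows the four controls in the same order, with my predicted points (red) within about 2 mm of the key centres. Averaging the two views gives the rocker press point (0.465, -0.128). I'll lower onto it.

```bash
python3 -m pendant '[13,6,10,0,0,0, 13,6,15,0,0,0, 0,0,20,0,0,0, 0,0,20,0,0,0, 0,0,15,0,0,0, 0,0,10,0,0,0, 0,0,0,0,0,0]'
python3 -c "
from h import *
print(togo([.465,-.1284,.0645]))"
```

```text
clock: 3.47
position: [0.4587, -0.1492, 0.0983]
tcp_rot: [0.004, 0.753, -0.658, 0.009]
ft_force: [0.6, 0.1, -0.5]
finger_gap: 0.002
(array([-20.4,  -8.9,  33.4]), array([-0.3, -1.1, -2.3]))
```

```bash
python3 -m pendant '[-10,-4,0,0,0,0, 0,0,0,0,0,-2, 0,0,0,0,0,0, 0,0,0,0,0,0, 0,0,0,0,0,0]'
python3 -c "
from h import *
print(togo([.465,-.1284,.0645]))"
```

```text
clock: 3.88
position: [0.4633, -0.1382, 0.1007]
tcp_rot: [0.003, 0.764, -0.646, 0.011]
ft_force: [1.2, -0.2, -0.8]
finger_gap: 0.008
(array([-10.1,  -3. ,  36. ]), array([-0.5, -1.2, -0.5]))
```

```bash
python3 -m pendant '[-10,-3,0,0,-1,0, 0,0,10,0,0,0, 0,0,5,0,0,0, 0,0,0,0,0,0, 0,0,0,0,0,0]'
python3 -c "
from h import *
print(togo([.465,-.1284,.0645]));print(togo([.465,-.1284,.0645]))"
```

```text
clock: 4.3
position: [0.466, -0.126, 0.0852]
tcp_rot: [-0.003, 0.764, -0.646, 0.005]
ft_force: [-0.2, 0.3, -0.2]
finger_gap: 0.006
(array([ 2.1,  1.6, 20.7]), array([-0.6, -0.2, -0.5]))
(array([ 2.1,  1.6, 20.7]), array([-0.6, -0.2, -0.5]))
```

```bash
python3 -m pendant '[2,1,4,0,0,0, 0,0,4,0,0,0, 0,0,3,0,0,0, 0,0,3,0,0,0, 0,0,3,0,0,0, 0,0,2,0,0,0, 0,0,0,0,0,0]'
python3 -c "
from h import *
print(togo([.465,-.1284,.0645]))"
```

```text
clock: 4.88
position: [0.4649, -0.1289, 0.0635]
tcp_rot: [-0.003, 0.763, -0.646, 0.004]
ft_force: [-0.5, 0.1, 0.8]
finger_gap: 0.004
(array([-0.5, -0.2, -1. ]), array([-0.6, -0.1, -0.6]))
```

```bash
python3 -m pendant '[0,0,2,0,0,0, 0,0,1,0,0,0]'; python3 -m pendant '[0,0,2,0,0,0, 0,0,1,0,0,0]'
```

```text
clock: 5.05
position: [0.4652, -0.1289, 0.0604]
tcp_rot: [-0.003, 0.763, -0.646, 0.004]
ft_force: [0.2, -0.3, -0.4]
finger_gap: 0.002
clock: 5.22
position: [0.4654, -0.129, 0.0573]
tcp_rot: [-0.003, 0.763, -0.646, 0.004]
ft_force: [0.2, 0.3, 0.5]
finger_gap: 0.007
```

No contact force at z 57 mm is suspicious, so I'll look.

Run:
```python
from h import *
s=snapshot("scene");w=snapshot("wrist");o=observe();print(o["ft_force"],o["position"])
q=proj(s,o["position"])[0];print(q,proj(w,o["position"]))
a=cv2.resize(s["pixels"][130:250,110:270],None,fx=3,fy=3,interpolation=cv2.INTER_CUBIC)
b=w["pixels"][24:]
cv2.imwrite("pics/c2.png",a);cv2.imwrite("pics/w2.png",w["pixels"])
```

```text
[-0.28912995 -0.8702121   0.28337511] [ 0.46538436 -0.12895373  0.05734229]
[179.05331276 204.93818917] [[257.40136925 225.61127385]]
```

View pics/c2.png

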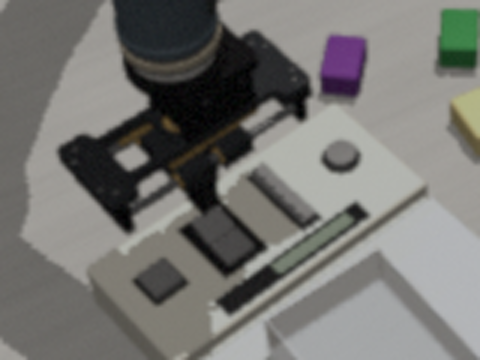

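View pics/w2.png

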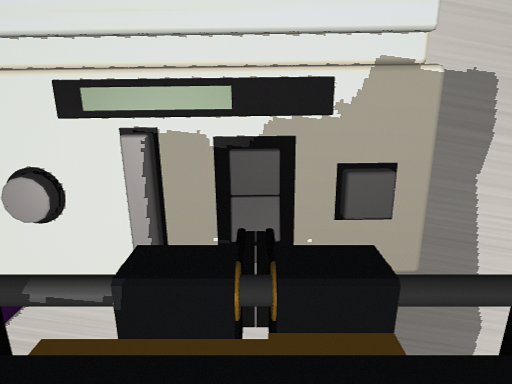

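The fingertip looks about 15 mm off from where the reported pose puts it in the scene view. I'll check the camera-height consistency with the key spacing.

Run:
```python
from h import *
w=snapshot("wrist");t=snapshot("top");s=snapshot("scene")
cv2.imwrite("pics/t3.png",t["pixels"])
print("wristcam pos",-cam(w)[1].T@cam(w)[2], observe()["position"])
P={}
for q in("rocker_raised","square_top","bar_top","round_top"):
    for r in cut_out(w,q)[:1]:
        v,u=np.nonzero(r["pixels"]);c=(u.mean(),v.mean());P[q]=c;print(q,round(r["p"],2),np.round(c),r["extent"],np.round(ray(w,c,.07),4))
for z in(.055,.06,.065,.07,.075,.08): print(z,np.linalg.norm(ray(w,P["round_top"],z)-ray(w,P["square_top"],z)))
# finger tip projections into scene for several heights
for z in(.057,.065,.07,.075): print(z,proj(s,[.4654,-.129,z]),proj(t,[.4654,-.129,z]))
a=cv2.resize(t["pixels"][190:270,220:390],None,fx=4,fy=4,interpolation=cv2.INTER_CUBIC)
b=cv2.resize(s["pixels"][165:235,140:240],None,fx=6.8,fy=6.8,interpolation=cv2.INTER_CUBIC)[:260]
cv2.imwrite("pics/c3.png",np.vstack([a,b]) if a.shape[1]==b.shape[1] else a);print(a.shape,b.shape)
```

```text
wristcam pos [ 0.54208971 -0.11420242  0.25262352] [ 0.46553278 -0.1289946   0.05755925]
rocker_raised 0.86 [255. 190.] [229.7, 147.6, 281.4, 241.2] [ 0.4906 -0.1231  0.07  ]
square_top 0.63 [368. 193.] [338.8, 166.7, 395.1, 217.3] [ 0.4994 -0.1849  0.07  ]
bar_top 0.93 [142. 188.] [119.1, 129.4, 166.8, 249.3] [ 0.482  -0.0615  0.07  ]
round_top 0.57 [ 30. 198.] [2.3, 173.9, 56.7, 223.5] [ 0.4661 -0.001   0.07  ]
0.055 0.20230448883147795
0.06 0.19718605724336682
0.065 0.1920676256552557
0.07 0.18694919406714458
0.075 0.1818307624790335
0.08 0.17671233089092236
0.057 [[179.05535747 205.03012942]] [[319.16173474 233.00421182]]
0.065 [[178.68764003 203.15654069]] [[319.89578713 232.70755879]]
0.07 [[178.45589042 201.97573329]] [[320.36166816 232.51928202]]
0.075 [[178.22264185 200.78728844]] [[320.83312708 232.32875104]]
(320, 680, 3) (260, 680, 3)
```

View pics/c3.png

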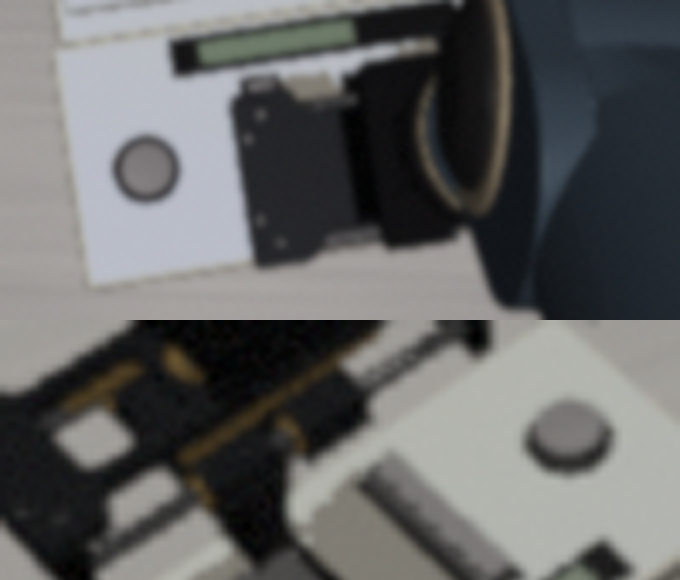

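Run:
```python
from h import *
a=cv2.imread("pics/w2.png")[130:260,200:310]; a=cv2.resize(a,None,fx=4.5,fy=4.5,interpolation=cv2.INTER_CUBIC)
a=(255*(a/255.)**.55).astype(np.uint8)
cv2.imwrite("pics/w2c.png",a)
```

```text
(no output)
```

View pics/w2c.png

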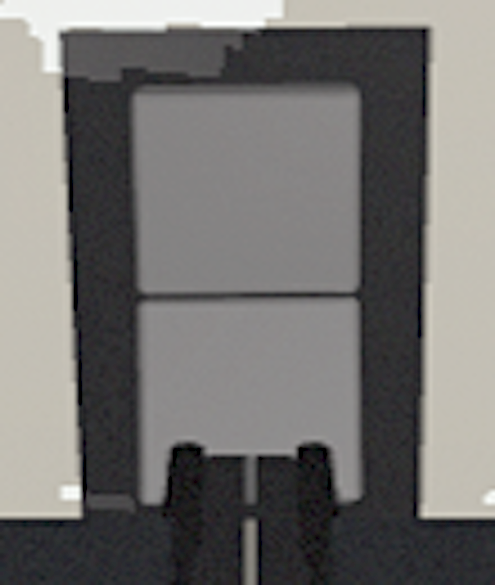

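The finger occludes the near wing, which by its width is still raised, so the tip must be higher than reported. I'll solve the camera pose from known scale features.

Run:
```python
from h import *
w=snapshot("wrist");K,R,t=cam(w);print("f",K[0,0],w["cx"],w["cy"],[k for k in w])
o=observe();print(o["position"],o["ft_force"],o["joint_pos"])
tc=R@o["position"]+t
c=lambda a,b:(200+a/4.5,130+b/4.5)
px=[c(139,296),c(360,295),c(133,87),c(360,87)]
# scale frame rocker y=-.032: image left = +y
ob=[[-.135,-.018,.066],[-.135,-.046,.066],[-.109,-.018,.066],[-.109,-.046,.066]]
px+=[(344,170),(396,170),(388,218),(344,218)] ; px=px[:4]
for q,y in(("square_top",-.096),("bar_top",.032),("round_top",.096)):
    r=cut_out(w,q)[0];v,u=np.nonzero(r["pixels"]);px.append((u.mean(),v.mean()));ob.append([-.135,y,.070])
px=np.array(px);ob=np.array(ob)
for sel in(range(7),range(5)):
    ok,rv,tv=cv2.solvePnP(ob[list(sel)],px[list(sel)],K,None,flags=cv2.SOLVEPNP_SQPNP)
    Rs=cv2.Rodrigues(rv)[0]
    print("resid",np.round(cv2.projectPoints(ob,rv,tv,K,None)[0][:,0]-px,1).tolist())
    print("TCP in scale",Rs.T@(tc-tv.ravel()),"cam",-Rs.T@tv.ravel())
    print("scale z in world",(R.T@Rs)[:,2])
    print("scale origin world",R.T@(tv.ravel()-t))
```

```text
f 344.11771385316246 255.1736121582199 191.56158213217626 ['pixels', 'vertical_fov', 'cx', 'cy', 'rvec', 'tvec', 'shot']
[ 0.46548082 -0.1289794   0.05754347] [-0.27153832  0.35542539 -0.08694564] [ 0.47583     0.35014329 -0.35053049  2.10161241  0.18120297  0.70653167
 -1.39728439]
resid [[-0.1, -1.6], [-0.8, -1.6], [1.3, 0.5], [-1.3, 0.3], [1.1, -0.4], [0.4, 6.0], [-0.4, -3.2]]
TCP in scale [-0.1532784  -0.03331186  0.0539599 ] cam [-0.15171663 -0.03295257  0.2643234 ]
scale z in world [0.35796527 0.0672108  0.93131282]
scale origin world [ 0.58120192 -0.07575313 -0.04871664]
resid [[-0.1, 0.4], [0.1, -0.5], [0.4, 0.0], [-0.4, -0.2], [0.0, 0.3], [-5.5, 10.9], [-25.7, 4.2]]
TCP in scale [-0.15418757 -0.03467118  0.05135809] cam [-0.12313663 -0.00668878  0.25753325]
scale z in world [ 0.24783069 -0.0879231   0.96480541]
scale origin world [ 0.59522951 -0.06353415 -0.02305273]
```

Run:
```python
from h import *
w=snapshot("wrist");K,R,t=cam(w);o=observe();print("axis",R[2],w["shot"])
a=np.radians(10.1);ex=np.array([np.cos(a),np.sin(a),0]);ey=np.array([-np.sin(a),np.cos(a),0])
C=np.array([.481,-.093,0])
f=lambda x,y,z:np.round((proj(w,C+ex*x+ey*y+[0,0,z])[0]-[200,130])*4.5).astype(int)
c,s=.026*np.cos(.349),.026*np.sin(.349)
print("pivot",f(0,-.018,.066),f(0,-.046,.066))
print("OFF far",f(.026,-.018,.066),f(.026,-.046,.066),"near",f(-c,-.018,.066+s),f(-c,-.046,.066+s))
print("ON far",f(c,-.018,.066+s),f(c,-.046,.066+s),"near",f(-.026,-.018,.066),f(-.026,-.046,.066))
print("tcp",(proj(w,o["position"])[0]-[200,130])*4.5)
```

```text
axis [-0.27362011 -0.04858478 -0.96060999] 10
pivot [141 297] [363 294]
OFF far [134  92] [365  89] near [142 504] [366 502]
ON far [129 117] [371 115] near [146 487] [361 485]
tcp [258.15906138 430.19068887]
```

The predicted wing outline matches the "off" state, so the scale and camera positions are right. The closed fingertips really sit about 20–25 mm above the reported TCP (wrist and scene views agree). I'll keep going down by small steps, watching the force.

```bash
for i in 1 2; do python3 -m pendant '[0,0,2,0,0,0, 0,0,2,0,0,0]' | grep -E "posi|force|clock"; done
```

```text
clock: 6.08
position: [0.4659, -0.1291, 0.0536]
ft_force: [-0.3, 0.1, 0.3]
clock: 6.25
position: [0.4659, -0.1291, 0.0492]
ft_force: [0.1, 0.2, -0.9]
```

```bash
python3 -m pendant '[0,0,2,0,0,0, 0,0,1,0,0,0]' | grep -E "posi|force|clock"
python3 -m pendant '[0,0,2,0,0,0, 0,0,1,0,0,0]' | grep -E "posi|force|clock"
python3 - <<'E'
from h import *
w=snapshot("wrist");a=w["pixels"][130:260,200:310]
a=cv2.resize(a,None,fx=4,fy=4,interpolation=cv2.INTER_CUBIC);a=(255*(a/255.)**.55).astype(np.uint8)
s=snapshot("scene");b=cv2.resize(s["pixels"][165:235,150:210],(446,520),interpolation=cv2.INTER_CUBIC);b=(255*(b/255.)**.55).astype(np.uint8)
c=np.hstack([a,b])[:,:798];cv2.imwrite("pics/w4.png",c);print(c.shape,observe()["ft_force"])
E
```

```text
clock: 6.42
position: [0.4656, -0.1291, 0.0454]
ft_force: [-0.5, 0.4, -0.6]
clock: 6.58
position: [0.4656, -0.129, 0.042]
ft_force: [0.1, -0.5, 3.0]
(520, 798, 3) [-0.96581636 -1.14813963 -0.0873817 ]
```

View pics/w4.png

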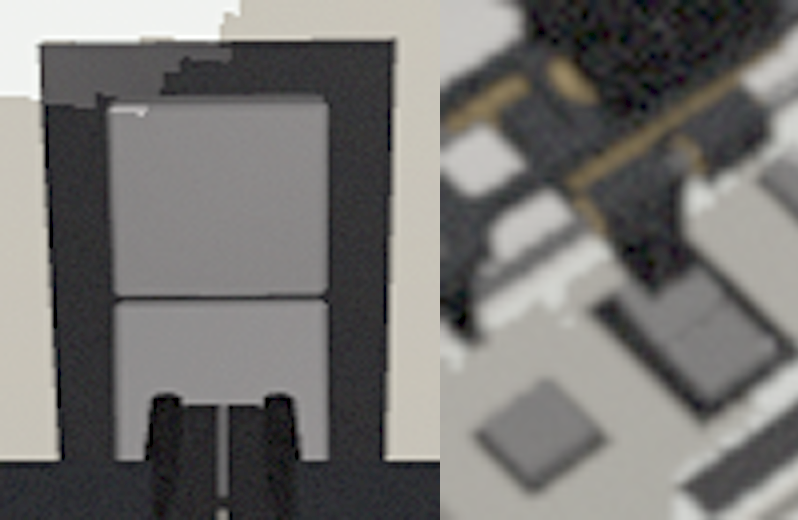

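Contact: 3 N while moving, and the tips now stand on the near wing in both views. I'll continue until the stop.

```bash
python3 -m pendant '[0,0,2,0,0,0, 0,0,2,0,0,0]' | grep -E "posi|force|clock"
python3 -m pendant '[0,0,2,0,0,0, 0,0,1,0,0,0]' | grep -E "posi|force|clock"
python3 -m pendant '[0,0,1,0,0,0, 0,0,1,0,0,0]' | grep -E "posi|force|clock"
```

```text
clock: 6.85
position: [0.4648, -0.1292, 0.0384]
ft_force: [-2.5, 0.8, 3.6]
clock: 7.02
position: [0.4642, -0.1293, 0.0351]
ft_force: [-0.9, 0.2, 3.1]
clock: 7.18
position: [0.4643, -0.1293, 0.0336]
ft_force: [-5.2, 1.3, 20.6]
```

```bash
python3 -m pendant '[0,0,-10,0,0,0, 0,0,-15,0,0,0, 0,0,-12,0,0,0, 0,0,0,0,0,0, 0,0,0,0,0,0]'
python3 - <<'E'
from h import *
print(togo([.4978,-.1875,.060]))
w=snapshot("wrist");a=w["pixels"][130:260,200:310]
a=cv2.resize(a,None,fx=4,fy=4,interpolation=cv2.INTER_CUBIC);a=(255*(a/255.)**.55).astype(np.uint8)
cv2.imwrite("pics/w5.png",a)
E
```

```text
clock: 7.6
position: [0.4662, -0.1289, 0.0723]
tcp_rot: [-0.003, 0.763, -0.646, 0.005]
ft_force: [-0.3, 0.6, -1.9]
finger_gap: 0.004
(array([ 62.9, -21.4,  12.7]), array([-0.7, -0.2, -0.6]))
```

View pics/w5.png

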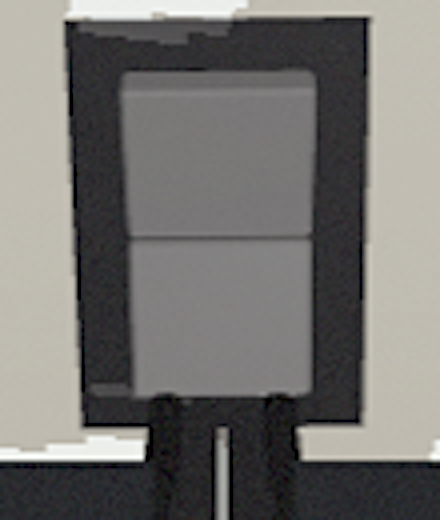

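The rocker has flipped: the far wing now shows its raised end face and the near one is level. Next is the square key.

```bash
python3 -m pendant '[15,-5,0,0,0,0, 15,-5,0,0,0,0, 12,-5,0,0,0,0, 8,-3,0,0,0,0, 0,0,0,0,0,0, 0,0,0,0,0,0, 0,0,0,0,0,0]'
python3 -c "
from h import *
print(togo([.4978,-.1875,.060]))"
```

```text
clock: 8.23
position: [0.4942, -0.1821, 0.069]
tcp_rot: [-0.003, 0.762, -0.647, 0.003]
ft_force: [-0.3, 0.4, -0.9]
finger_gap: 0.009
(array([ 5.9, -2.6,  9.1]), array([-0.5, -0.1, -0.8]))
```

```bash
python3 -m pendant '[6,-3,3,0,0,0, 0,0,5,0,0,0, 0,0,5,0,0,0, 0,0,4,0,0,0, 0,0,3,0,0,0, 0,0,2,0,0,0, 0,0,0,0,0,0]'
python3 - <<'E'
from h import *
o=observe();print(togo([.4978,-.1875,.032]))
w=snapshot("wrist")
for r in cut_out(w,"square_top")[:1]:
    v,u=np.nonzero(r["pixels"]);print(r["p"],r["extent"])
tip=o["position"]+[0,0,.032]
print("tip px",proj(w,tip),"key px",proj(w,[.4978,-.1875,.07]))
cv2.imwrite("pics/w6.png",w["pixels"])
E
```

```text
clock: 8.82
position: [0.4972, -0.1857, 0.044]
tcp_rot: [-0.002, 0.763, -0.646, 0.002]
ft_force: [-0.1, -0.1, -0.6]
finger_gap: 0.003
(array([ 1.9, -0.2, 12. ]), array([-0.4,  0. , -0.6]))
0.69 [233.6, 210.9, 286.8, 246.2]
tip px [[257.71743492 248.855289  ]] key px [[261.22838697 243.45020353]]
```

View pics/w6.png

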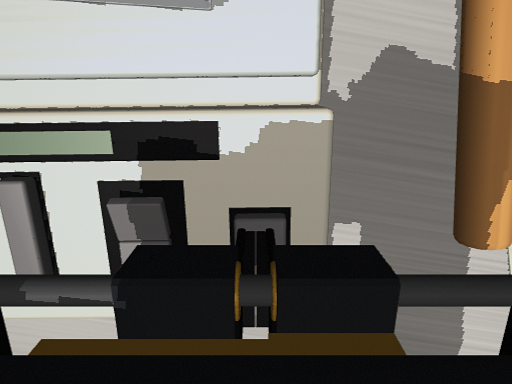

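The finger sits over the square key (key columns 233–287, finger at about 256). Pressing.

```bash
python3 -m pendant '[2,0,3,0,0,0, 0,0,3,0,0,0, 0,0,2,0,0,0]' | grep -E "posi|force|clock"
python3 -m pendant '[0,0,2,0,0,0, 0,0,1,0,0,0]' | grep -E "posi|force|clock"
python3 -m pendant '[0,0,1,0,0,0, 0,0,1,0,0,0]' | grep -E "posi|force|clock"
```

```text
clock: 9.17
position: [0.4989, -0.188, 0.0369]
ft_force: [-0.1, 1.0, 3.0]
clock: 9.33
position: [0.4989, -0.188, 0.0339]
ft_force: [-0.5, 0.6, 2.7]
clock: 9.5
position: [0.4988, -0.188, 0.0319]
ft_force: [-0.9, 1.0, 4.3]
```

```bash
python3 -m pendant '[0,0,1,0,0,0, 0,0,1,0,0,0]' | grep -E "posi|force|clock"
```

```text
clock: 9.67
position: [0.4989, -0.188, 0.0317]
ft_force: [-4.2, 1.7, 14.0]
```

Hard stop at z 31.7 mm with 14 N, so it is fully in. Now up and across to the bar.

```bash
python3 -m pendant '[0,0,-12,0,0,0, 0,0,-15,0,0,0, 0,0,-15,0,0,0, 0,0,0,0,0,0, -20,0,0,0,0,0, -20,0,0,0,0,0, -20,0,0,0,0,0, -20,0,0,0,0,0, -15,0,0,0,0,0, 0,0,0,0,0,0, 0,0,0,0,0,0, 0,0,0,0,0,0]'
python3 - <<'E'
from h import *
print(togo([.4754,-.0615,.044]))
w=snapshot("wrist")
for q in("bar_top","square_top"):
  for r in cut_out(w,q)[:1]:
    v,u=np.nonzero(r["pixels"]);c=(u.mean(),v.mean());print(q,r["p"],r["extent"],ray(w,c,.07),ray(w,c,.064))
E
```

```text
clock: 10.67
position: [0.4815, -0.0935, 0.0698]
tcp_rot: [-0.002, 0.762, -0.648, 0.003]
ft_force: [-0.2, -0.1, -0.8]
finger_gap: 0.004
(array([-32.7,   1. ,  25.7]), array([-0.4, -0.2, -0.8]))
bar_top 0.9 [186.8, 167.1, 221.8, 244.8] [ 0.48933823 -0.05926348  0.07      ] [ 0.48719314 -0.05865894  0.064     ]
square_top 0.56 [381.3, 197.0, 433.5, 238.8] [ 0.50085096 -0.18230603  0.07      ] [ 0.49906048 -0.18549138  0.064     ]
```

```bash
python3 -m pendant '[-12,0,0,0,0,0, -12,0,0,0,0,0, -8,0,0,0,0,0, 0,0,5,0,0,0, 0,0,5,0,0,0, 0,0,0,0,0,0, 0,0,0,0,0,0]'
python3 - <<'E'
from h import *
print(togo([.4754,-.0615,.044]))
w=snapshot("wrist");cv2.imwrite("pics/w7.png",w["pixels"])
for q in("bar_top","square_top"):
  for r in cut_out(w,q)[:1]:print(q,r["p"],r["extent"])
E
```

```text
clock: 11.4
position: [0.4769, -0.0629, 0.0586]
tcp_rot: [-0.002, 0.76, -0.65, 0.004]
ft_force: [0.2, -0.9, 0.0]
finger_gap: 0.009
(array([-1.7,  1.3, 14.6]), array([-0.4, -0.2, -1.2]))
bar_top 0.75 [234.3, 171.5, 270.9, 231.1]
square_top 0.61 [438.8, 202.5, 493.7, 246.6]
```

View pics/w7.png

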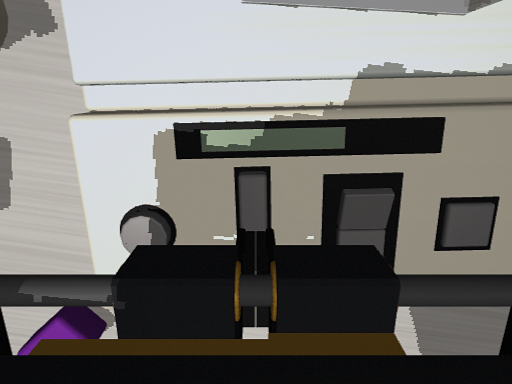

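The fingers are centred over the bar (bar columns about 236–270, fingers at 256). The square key shows sunk in its surround. Pressing the bar.

```bash
python3 -m pendant '[-2,1,4,0,0,0, 0,0,5,0,0,0, 0,0,5,0,0,0, 0,0,4,0,0,0, 0,0,3,0,0,0, 0,0,2,0,0,0]' | grep -E "posi|force|clock"
python3 -m pendant '[0,0,2,0,0,0, 0,0,1,0,0,0]' | grep -E "posi|force|clock"
python3 -m pendant '[0,0,1,0,0,0, 0,0,1,0,0,0]' | grep -E "posi|force|clock"
```

```text
clock: 12.05
position: [0.4767, -0.062, 0.0342]
ft_force: [0.2, -0.0, 2.3]
clock: 12.22
position: [0.4767, -0.0621, 0.0316]
ft_force: [-5.0, 0.8, 18.7]
clock: 12.38
position: [0.4767, -0.0621, 0.0317]
ft_force: [-5.1, 1.0, 11.4]
```

Fully down (hard stop at 31.6 mm, 11–19 N). I'll hold for a moment, then release and retreat.

```bash
python3 -m pendant '[0,0,1,0,0,0, 0,0,1,0,0,0]' | grep -E "posi|force|clock"
python3 -m pendant '[0,0,-10,0,0,0, 0,0,-15,0,0,0, 0,0,-20,0,0,0, 0,0,-25,0,0,0, 0,0,-25,0,0,0, 0,0,-15,0,0,0, 20,0,0,0,0,0, 20,0,0,0,0,0, 10,0,0,0,0,0, 0,0,0,0,0,0, 0,0,0,0,0,0]'
python3 - <<'E'
from h import *
w=snapshot("wrist");a=cv2.resize(w["pixels"][60:240],None,fx=1.5,fy=1.5)
s=snapshot("scene");b=cv2.resize(s["pixels"][150:310,90:346],None,fx=2.0,fy=2.0)
cv2.imwrite("pics/w8.png",np.vstack([a,np.pad(b,((0,0),(0,a.shape[1]-b.shape[1]),(0,0)))]))
for q,z in(("tub",.09),("soap",.07),("butter",.015),("rolling_pin",.018)):
    for r in cut_out(s,q)[:1]:
        v,u=np.nonzero(r["pixels"]);print(q,r["p"],r["extent"],ray(s,(u.mean(),v.mean()),z))
E
```

```text
clock: 12.55
position: [0.4767, -0.0622, 0.0318]
ft_force: [-3.3, 0.4, 10.6]
clock: 13.47
position: [0.4842, -0.1106, 0.1512]
tcp_rot: [-0.001, 0.76, -0.65, 0.006]
ft_force: [-0.1, 1.0, 0.4]
finger_gap: 0.008
tub 0.58 [199.1, 211.5, 276.0, 291.9] [ 0.67021572 -0.08416887  0.09      ]
soap 0.66 [282.2, 158.4, 303.9, 210.2] [0.57688954 0.14184974 0.07      ]
butter 0.85 [308.8, 163.2, 331.8, 184.7] [0.54327653 0.26250473 0.015     ]
rolling_pin 0.59 [104.6, 260.2, 187.0, 336.8] [ 0.62851326 -0.30721835  0.018     ]
```

Run:
```python
from h import *
w=snapshot("wrist")
for q in("square_top","bar_top","round_top"):
  for r in cut_out(w,q)[:1]:
    v,u=np.nonzero(r["pixels"]);c=(u.mean(),v.mean());print(q,r["p"],r["extent"],ray(w,c,.064),ray(w,c,.07))
o=observe();print(o["ft_force"],o["clock"]);print(job_done())
```

```text
square_top 0.63 [329.6, 168.4, 363.9, 200.9] [ 0.49884819 -0.18622793  0.064     ] [ 0.50016634 -0.1842799   0.07      ]
bar_top 0.73 [182.2, 144.0, 212.2, 228.2] [ 0.47661219 -0.06082834  0.064     ] [ 0.4784029  -0.06154527  0.07      ]
round_top 0.59 [104.8, 175.7, 138.1, 209.8] [0.46367421 0.0023046  0.064     ] [4.65739872e-01 2.45986181e-04 7.00000000e-02]
[-0.74761022  0.20264612  1.27189378] 13.9667
the job is handed in; nothing more can be done
None
```

I did all three presses in the order asked and handed the job in at about 14 s, with the arm clear and touching nothing.

- **Rocker:** I pressed the raised end down until it hit its stop at about 20 N. Three later wrist pictures show it tipped over.
- **Square key:** I pushed it to a hard stop at 14 N. It showed sunk in its surround in a later picture.
- **Bar key:** I held it at its stop for about 0.3 s at 11–19 N, then let it go.
- **Round key:** I never moved over or onto it.
- **Surroundings:** the tub and soap are within about 1 mm of where they were at the start. The rolling pin was not touched. I have no starting measurement to compare it with.

**Checks that failed or disagreed:**
- The closed fingertips were about 32 mm higher than the reported tool position. My first descent therefore met nothing, and I set the depths by force and camera instead.
- The final picture could not be viewed because the 12-picture limit was reached, so I have no picture showing the bar back up. The last network measurement fits it being up, but only weakly.
- In the last search for the butter, the network pointed at the wrong block, so I did not re-measure the butter itself. The arm stayed well away from it.

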